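Lock the last panel stud on the pump module

TASK

One of the four quarter-turn studs that hold the access panel on top of the white pump module has been left undone: it stands higher than the other three and its wing lies crosswise to theirs. First press it down, then, keeping it down, turn it a quarter turn clockwise (seen from above) until it catches, and let go, so that it stays down like the others. Leave the little amber vial standing where it is on the panel.

Things in the scene. Friction and masses are not known exactly. Their poses are not given: they have to be found in the camera images.
- stud_grip (a point): pinch point of the undone stud, on its vertical axis. Its head is a black upright wing 40 mm long (point x), 12 mm wide (point y), 30 mm tall, on a steel disc of 36 mm diameter, 4 mm thick. The point is mid-wing, 6 mm below the wing's top, 24 mm above the disc's upper face, 46 mm above the panel when undone; it moves and turns with the head.
- module: white pump module, a fixed box 300 x 320 mm, 100 mm high, aluminium panel on top; turned up to 17 degrees. Origin: centre of its underside. A stud at each corner of the panel, 85 mm (module x) and 95 mm (module y) from its centre; any corner may hold the undone one. The three locked studs look alike but stand 6 mm lower, wings turned 90 degrees.
- stud_press (a joint): how far the undone stud is pushed down, m: 0 up (as found), 0.013 hard stop. A spring pushes it up, 3 N at the top and about 8 N at the bottom. It can turn only when pushed at least 9 mm down (aim for 11 mm); when turned and let go it springs up to about 6 mm, where its cam is caught in a notch. Let go unturned it springs back to 0.
- stud_turn (a joint): turn of the undone stud, rad, growing clockwise seen from above: about 0 as found (0 to 0.12), 1.57 locked, stop at 1.62. The cam drops into its notch when let up anywhere above about 1.3; pressed, it turns easily (under 0.1 N m); not pressed, it is blocked beyond about 0.15 and must not be forced.
- vial: small upright amber vial with a white cap standing loose near the middle of the panel, at least 85 mm from every stud's axis; 28 mm diameter, 55 mm tall, origin at the centre of its underside.
Mind the look-alikes: they are no part of the job. Of the things shaped like the vial, the amber one is meant.

How it is judged:
On the way, in this order (a step that is already met when the one before it is completed fails the run):
1. the stud is pressed down before it is turned (value of joint stud_press above 0.0075 m and value of joint stud_turn below 0.35 rad), for 0.1 s.
2. the stud is turned a quarter turn (value of joint stud_turn above 1.2 rad), for 0.1 s.
At the end, for the whole second after the job is handed in: The stud is turned at least 69 degrees clockwise (1.2 rad) and, let go, stays caught between 4.5 and 8.5 mm down; the vial stands upright (within 11 degrees) within 20 mm of where it was (value of joint stud_turn above 1.2 rad and value of joint stud_press between 0.0045 and 0.0085 m and distance of vial from where it was at the start of the episode below 0.02 m and angle between vial's own z axis and vertical below 0.2 rad); the robot touches nothing.
It fails at once if the vial is knocked over (angle between vial's own z axis and vertical above 0.7 rad).
It also fails if it takes over 32 s, if anything falls off the work surface, if the arm or the gripper's body presses on something with over 40 N, if the wrist force passes 120 N, or if a joint passes its speed limit or range.

ROBOT

A 6-joint arm with a two-finger parallel gripper is mounted at the origin on the work surface. World frame = base frame: x ahead of the robot, y to its left, z up, the work surface at z = 0. Lengths are in m, angles in rad, forces in N, time in s.
With the tool pointing down it reaches from about 0.4 to 0.825 m from the base axis. Payload 7 kg.
Tool frame: the origin (TCP) lies on the centre line of the jaws, within the pads' length; the fingertips stand 22 mm ahead of it and the grasp point (between the pads) lies 3 mm ahead of it; z points along the fingers, y is the direction in which the jaws open and shut (so a half turn about z gives the same grasp; the last joint's range is limited). The gripper opens to 88 mm and grips with 3 to 60 N. Pads are 19 mm wide; open, the fingers measure 130 mm over their backs; the gripper's body (78 mm by 193 mm) begins 47 mm behind the grasp point.
Start: joints at [0.288, 0.359, 0.012, 0, -1.224, -0.288], TCP at [0.675, -0, 0.213] pointing down, gripper open.
Joint ranges: [-3.07, 3.07], [-1.43, 2.12], [-1.02, 1.25], [-3.03, 1.67], [-3.05, -0], [-3.03, 3.03]. Speed limits (rad/s): [2.39, 2.39, 3.01, 3.14, 3.14, 3.14].

INTERFACE

Orientations are given as [roll, pitch, yaw] about the fixed x, y, z axes, in that order (R = Rz(yaw) Ry(pitch) Rx(roll)).
In Python, from station import arm gives the robot as it stands. The module is installed in compiled form; this text tells all that it offers.
- The arm moves only by the tool arm_command, never from a script. Its argument "motion" is a list of rows, each a list of 3 entries, a list of its own where there are three numbers: the shift along the tool's x, y, z in mm, then the turn, a rotation vector about the tool's x, y, z in degrees, then the opening, from 0 (shut) to 1 (fully open). In form: [[[tx, ty, tz], [wx, wy, wz], grip], ...]. A call has 1 to 20 rows; each row shifts and turns the commanded pose from where the row before left it, along the tool's axes as they then stand; what a row does not reach is not made up. A row lasts 1/12 s, in which the tool goes at most 41.7 mm and 7.16 degrees, less where a joint would pass 70% of its speed; a pose out of reach is approached as far as the arm can. A call is refused whole if a number of a shift passes 41.7 or a number of a turn 7.16, either way. A call with a gripper value outside its range is refused whole. The fingers move at their own pace and stop on an object; "newtons" is the grip in N (left out, the last holds). Time passes only in rows, so rows that do not move let the fingers close. It gives the time, the measured TCP pose, the force and the opening at its end, in the units of the state.
- arm.get_state(): the state, without advancing time (a new reading comes with each control period).
- arm.grab_frame(name): name is "scene" or "side" or "wrist"; returns the picture (420x560x3 uint8, red, green, blue); there is no depth.
- arm.camera_info(name): a dict with "fov_y" (degrees; the focal length in pixels is half the picture's height over the tangent of half this angle, whatever the lens; pixels are square), "cx", "cy" (the principal point, pixels), "view" (4x4, takes a point from world to camera coordinates); the wrist camera has in their place "tool_from_camera" (4x4, takes a point from camera to tool coordinates, whose origin is the TCP and whose axes are the flange's). Camera axes: x right, y down, z forward; pixel columns grow to the right and rows downward; lengths in m; the calibration is good to about 2 mm. A picture is of the moment at which its call begins: read the wrist's pose just before it. camera_info takes no time and is no camera call.
- arm.job_done(): hands the job in, once; it reports no verdict.
The state is a dict: "t": time; "q": joint angles; "qd": joint speeds; "joint_efforts": joint torques, N m; "eef_pos": TCP position; "ee_rot": TCP orientation; "force": force on the tool from outside, world axes, zero at the start; "moment": the same for the moment, N m; "width": finger opening in m.
Only numpy, scipy, OpenCV 4.12 (cv2) and the standard library are available. Lean on these libraries where they do the work, as an engineer would, in place of code of your own. Each camera call takes 0.05 s, during which the arm holds its last target. There are 200 camera calls.

## Working session

There is one attempt and no reset: what is moved stays moved. The work goes in short steps, Python scripts to look and compute and a tool call to move; the robot and the scene stay as the last step left them, time stands still between calls to the robot, and variables do not carry over. Pictures are saved under pics/ and viewed, on a budget of 10 in all, crops included, one or two more only if the job needs it, and the job is handed in when it is done.

Besides the shell and the picture viewer there is one more tool, called after "Call:" as name(argument=value, ...), one argument or row to a line, values as JSON. arm_command: Moves the arm, as the interface text tells. Its arguments: {"type":"object","properties":{"motion":{"type":"array","items":{"type":"array"}},"newtons":{"type":"number"}},"required":["motion"]}

```bash
mkdir -p pics
cat > h.py <<'E'
import numpy as np, cv2
from station import arm
from scipy.spatial.transform import Rotation as R
def snap(n,f):
    s=arm.get_state(); im=arm.grab_frame(n); cv2.imwrite(f'pics/{f}.png',im[:,:,::-1]); return s,im
def cam(n,s=None):
    c=arm.camera_info(n); f=210/np.tan(np.radians(c['fov_y'])/2)
    if 'view' in c: T=np.linalg.inv(np.array(c['view']))
    else:
        W=np.eye(4); W[:3,:3]=R.from_euler('xyz',s['ee_rot']).as_matrix(); W[:3,3]=s['eef_pos']
        T=W@np.array(c['tool_from_camera'])
    return f,c['cx'],c['cy'],T
def onplane(C,u,v,z):
    f,cx,cy,T=C; d=T[:3,:3]@np.array([(u-cx)/f,(v-cy)/f,1]); o=T[:3,3]
    return o+d*(z-o[2])/d[2]
def proj(C,p):
    f,cx,cy,T=C; q=np.linalg.inv(T)@np.r_[p,1]; return q[:2]/q[2]*f+[cx,cy]
E
python3 - <<'E'
from h import *
ims=[snap(n,n+'0')[1] for n in('scene','side','wrist')]
m=np.zeros((600,800,3),np.uint8)
print(arm.get_state())
for n in('scene','side','wrist'): print(n,arm.camera_info(n))
E
```

```text
{'t': 0.15, 'q': array([ 2.88104478e-01,  3.59205712e-01,  1.12958996e-02, -2.25007427e-04,
       -1.22410775e+00, -2.88087087e-01]), 'qd': array([-1.51844974e-03, -2.70766032e-03,  3.18595042e-03,  1.99407598e-04,
       -1.11734598e-03,  6.40801104e-05]), 'joint_efforts': array([ 1.39394037e-04, -5.83274567e+01,  2.93289685e+01,  7.00122759e+00,
        8.75052094e-03, -9.76538854e-05]), 'eef_pos': array([ 6.74626627e-01, -3.31310895e-05,  2.11865599e-01]), 'ee_rot': array([ 3.14036164e+00, -1.44168389e-04, -1.57085543e+00]), 'force': array([ 0.43785607,  0.25323255, -0.87331906]), 'moment': array([-0.0329239 ,  0.02954329,  0.01822862]), 'width': 0.08734680994004661}
scene {'fov_y': 54.20991569257209, 'cx': 277.8381723655555, 'cy': 209.2270631011434, 'view': array([[-0.07981757,  0.99675243,  0.01066524,  0.00372558],
       [ 0.79306928,  0.06998165, -0.60509808, -0.45164087],
       [-0.60387935, -0.03983918, -0.7960795 ,  1.11112468],
       [ 0.        ,  0.        ,  0.        ,  1.        ]])}
side {'fov_y': 47.98511117427938, 'cx': 282.1112814114827, 'cy': 215.36776734293517, 'view': array([[ 0.99347018, -0.11331848, -0.01326382, -0.61320995],
       [-0.08215103, -0.62981599, -0.77238787,  0.16732657],
       [ 0.07917205,  0.76843395, -0.63501263,  0.92174734],
       [ 0.        ,  0.        ,  0.        ,  1.        ]])}
wrist {'fov_y': 62.431914751705314, 'cx': 279.2898722044252, 'cy': 205.64756837613083, 'tool_from_camera': array([[ 5.71468313e-04, -9.67726255e-01, -2.52003114e-01,
         6.62100407e-02],
       [ 9.99999749e-01,  6.58547051e-04, -2.61207493e-04,
         4.41528290e-05],
       [ 4.18733256e-04, -2.52002901e-01,  9.67726388e-01,
        -1.72877399e-01],
       [ 0.00000000e+00,  0.00000000e+00,  0.00000000e+00,
         1.00000000e+00]])}
```

View pics/scene0.png

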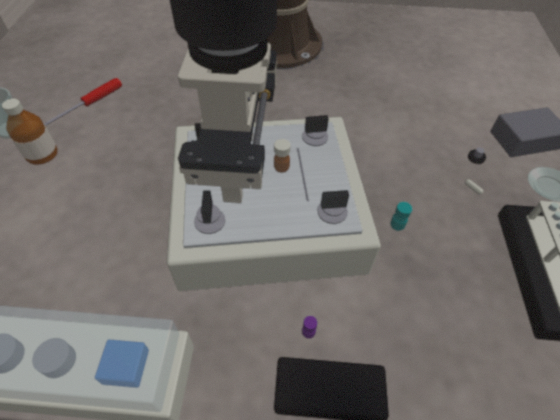

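View pics/wrist0.png

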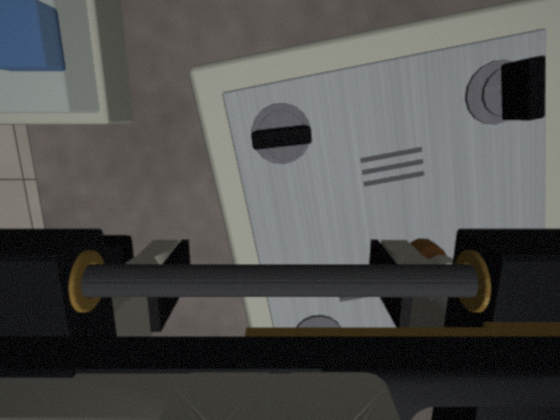

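View pics/side0.png

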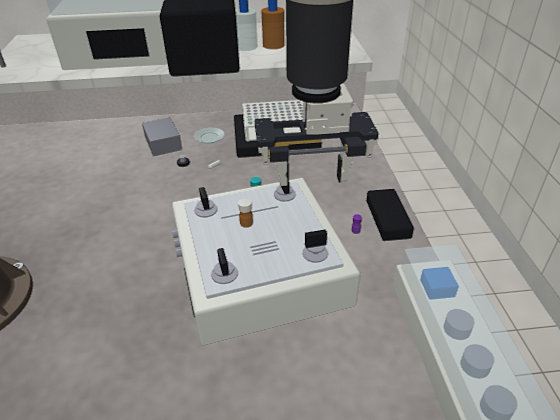

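The wrist picture shows a stud at (281,135) with its wing across that of its neighbour at (495,90). The scene shows studs at (207,212), (333,205), (317,128) and one hidden near (196,135). The side view has them at (316,240), (223,262), (204,200) and (285,185).

By layout, wrist (281,135) = scene (207,212) = side (316,240). It is the only stud with its wing along world x, so it is my candidate. The vial is amber with a white cap at scene (282,156). The look-alikes are teal (401,216), purple (310,326) and the amber bottle (33,135).

Next I'll check the choice in a close crop and measure it.

Run:
```python
from h import *
s=arm.get_state()
rois={'wrist':(235,95,95,75),'scene':(185,180,50,60),'side':(290,220,50,50)}
tiles=[];obs={}
for n,(x,y,w,h) in rois.items():
    im=cv2.imread(f'pics/{n}0.png'); g=im[y:y+h,x:x+w].max(2)
    m=(g<60).astype(np.uint8); k,l,st,ce=cv2.connectedComponentsWithStats(m)
    i=1+np.argmax(st[1:,4]); c=max(cv2.findContours((l==i).astype(np.uint8),0,1)[0],key=len)
    r=cv2.minAreaRect(c+np.array([x,y])); b=cv2.boxPoints(r); obs[n]=r; print(n,st[i],r); print(b.round(1).tolist())
    t=cv2.resize(im[y:y+h,x:x+w],None,fx=5,fy=5,interpolation=cv2.INTER_CUBIC)
    cv2.polylines(t,[((b-[x,y])*5+2).astype(int)],1,(0,0,255),1); t=cv2.copyMakeBorder(t,0,375-t.shape[0],0,0,0); tiles.append(t)
t=np.hstack(tiles); print(t.shape); cv2.imwrite('pics/crop0.png',cv2.resize(t,None,fx=.8,fy=.8))
C=cam('wrist',s)
# triangulate wing blob centres
A=[];B=[]
for n in rois:
    f,cx,cy,T=cam(n,s);u,v=obs[n][0];d=T[:3,:3]@[(u-cx)/f,(v-cy)/f,1];d/=np.linalg.norm(d);P=np.eye(3)-np.outer(d,d);A.append(P);B.append(P@T[:3,3])
p=np.linalg.lstsq(np.vstack(A),np.hstack(B),rcond=None)[0];print('tri',p,[proj(cam(n,s),p)-obs[n][0] for n in rois])
b=cv2.boxPoints(obs['wrist'])
for z in(.14,.152):
    q=np.array([onplane(C,*k,z) for k in b]); print(z,q.mean(0),[ (np.linalg.norm(q[i]-q[i-1]),np.degrees(np.arctan2(*(q[i]-q[i-1])[[1,0]]))) for i in(1,2)])
# module rim edge in wrist: panel corner edges
for z in (.1,):
    e=[onplane(C,*k,z) for k in((191,71),(547,2),(247,325))]; 
    print('edges',e,np.degrees(np.arctan2(*(e[0]-e[1])[[1,0]])),np.degrees(np.arctan2(*(e[2]-e[0])[[1,0]])))
```

```text
wrist [  17   30   59   25 1123] ((281.17681884765625, 136.5914764404297), (19.5463809967041, 58.97044372558594), 83.6598129272461)
[[250.8000030517578, 130.10000610351562], [309.3999938964844, 123.5999984741211], [311.6000061035156, 143.0], [253.0, 149.60000610351562]]
scene [ 17  11  10  32 249] ((206.5, 206.5), (31.0, 9.0), 90.0)
[[202.0, 191.0], [211.0, 191.0], [211.0, 222.0], [202.0, 222.0]]
side [ 15  10  22  18 322] ((315.37841796875, 238.27024841308594), (14.795907974243164, 22.68705940246582), 80.53767395019531)
[[303.0, 232.8000030517578], [325.3999938964844, 229.10000610351562], [327.79998779296875, 243.6999969482422], [305.3999938964844, 247.39999389648438]]
(375, 975, 3)
tri [ 0.67327355 -0.05383009  0.13630557] [array([-0.02358692, -2.91656031]), array([1.2298169, 0.0290051]), array([ 0.12879567, -0.2676322 ])]
0.14 [ 0.67331667 -0.05197955  0.14      ] [(np.float64(0.04061953039015981), np.float64(-173.7850277812264)), (np.float64(0.013302954327074503), np.float64(97.7767945861112))]
0.152 [ 0.67338898 -0.05267767  0.152     ] [(np.float64(0.03862799022765233), np.float64(-173.7850277812264)), (np.float64(0.01265072207406967), np.float64(97.77679458611148))]
edges [array([ 0.74264528, -0.09935617,  0.1       ]), array([ 0.47733431, -0.14722993,  0.1       ]), array([0.70457714, 0.12291614, 0.1       ])] 10.22861045000403 99.71864169600269
```

View pics/crop0.png

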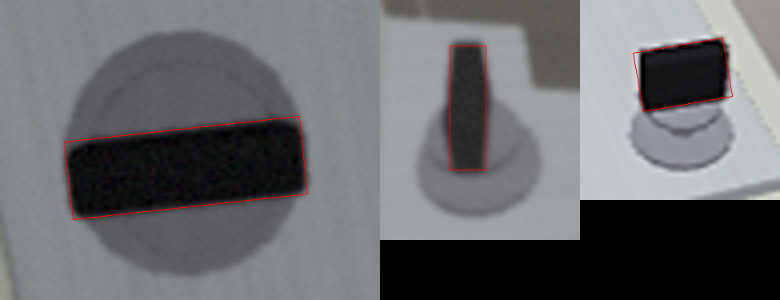

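The crop confirms it: this stud's disc stands clear of its washer and its wing is crosswise to the others. I get an axis near (0.673, -0.0525), wing yaw about 6.2° and module yaw about 10°, with the grip point at z ≈ 0.146. I'll turn the tool -96° about its z so that the jaws straddle the wing.

Call:
arm_command(
  motion=[
    [[0,0,0],[0,0,-6],0.5],
    [[0,0,0],[0,0,-6],0.5],
    [[0,0,0],[0,0,-6],0.5],
    [[0,0,0],[0,0,-6],0.5],
    [[0,0,0],[0,0,-6],0.5],
    [[0,0,0],[0,0,-6],0.5],
    [[0,0,0],[0,0,-6],0.5],
    [[0,0,0],[0,0,-6],0.5],
    [[0,0,0],[0,0,-6],0.5],
    [[0,0,0],[0,0,-6],0.5],
    [[0,0,0],[0,0,-6],0.5],
    [[0,0,0],[0,0,-6],0.5],
    [[0,0,0],[0,0,-6],0.5],
    [[0,0,0],[0,0,-6],0.5],
    [[0,0,0],[0,0,-6],0.5],
    [[0,0,0],[0,0,-6.2],0.5],
    [[0,0,0],[0,0,0],0.5],
    [[0,0,0],[0,0,0],0.5],
  ],
  newtons=35,
)

```text
t: 1.65
eef_pos: [0.6748, -0.0, 0.2123]
ee_rot: [3.142, 0.001, 0.105]
force: [-0.2, -0.5, 0.6]
width: 0.0438
```

```bash
cat > rel.py <<'E'
from h import *
s=arm.get_state(); M=R.from_euler('xyz',s['ee_rot']).as_matrix()
print(s['t'],s['eef_pos'],np.degrees(s['ee_rot']),s['q'],s['force'].round(1),s['width'])
print('to grasp, tool mm:',(M.T@(np.array([.6733,-.0525,.150])-s['eef_pos'])*1000).round(1))
E
python3 rel.py
```

```text
1.65 [ 6.74849158e-01 -3.21981736e-05  2.12267292e-01] [1.79998590e+02 2.91100932e-02 6.00926733e+00] [ 2.88094938e-01  3.58875396e-01  1.16645362e-02 -7.27012555e-05
 -1.22408951e+00  1.38760762e+00] [-0.2 -0.5  0.6] 0.043770043955737144
to grasp, tool mm: [-7.  52.  62.3]
```

Call:
arm_command(
  motion=[
    [[-1.5,10,0],[0,0,0],0.5],
    [[-1.5,11,0],[0,0,0],0.5],
    [[-1.5,11,0],[0,0,0],0.5],
    [[-1.5,10,0],[0,0,0],0.5],
    [[-1,10,5],[0,0,0],0.5],
    [[0,0,8],[0,0,0],0.5],
    [[0,0,7],[0,0,0],0.5],
    [[0,0,0],[0,0,0],0.5],
    [[0,0,0],[0,0,0],0.5],
  ],
)

```text
t: 2.4
eef_pos: [0.6732, -0.0523, 0.1915]
ee_rot: [3.142, 0.002, 0.108]
force: [-0.4, -0.5, -0.1]
width: 0.0439
```

```bash
python3 rel.py
python3 - <<'E'
from h import *
a=[snap(n,n+'1')[1] for n in('scene','wrist','side')]
t=[cv2.resize(a[0][120:270,130:330],(400,300)),cv2.resize(a[1],(400,300)),cv2.resize(a[2][150:300,230:430],(400,300))]
cv2.imwrite('pics/m1.png',np.vstack([np.hstack(t[:2]),np.hstack([t[2],t[2]*0])])[:,:,::-1])
E
```

```text
2.4 [ 0.67318392 -0.05233643  0.19150786] [1.79997838e+02 1.00068777e-01 6.19989368e+00] [ 2.10349676e-01  3.72641398e-01 -1.56823465e-02 -1.51750055e-04
 -1.18421386e+00  1.46871258e+00] [-0.4 -0.5 -0.1] 0.043932057797768695
to grasp, tool mm: [ 0.2  0.2 41.5]
```

View pics/m1.png

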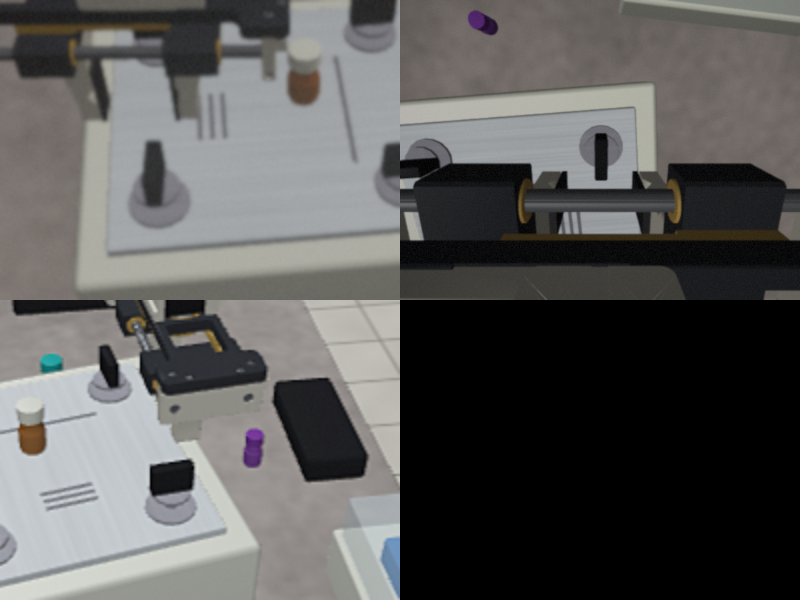

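The scene crop shows the vial standing and the raised stud's wing at crop (152,165), with the jaws above and behind it. The wrist view shows the wing centred sideways. I'll re-measure from this turned pose and compare the projected fingertips.

Run:
```python
from h import *
s=arm.get_state()
im=cv2.imread('pics/wrist1.png'); x,y,w,h=250,170,70,90
g=im[y:y+h,x:x+w].max(2); k,l,st,ce=cv2.connectedComponentsWithStats((g<60).astype(np.uint8)); i=1+np.argmax(st[1:,4])
print(st[1:])
c=max(cv2.findContours((l==i).astype(np.uint8),0,1)[0],key=len)+np.array([x,y]); r=cv2.minAreaRect(c); b=cv2.boxPoints(r); print(r)
C=cam('wrist',s)
for z in(.14,.152):
    q=np.array([onplane(C,*k,z) for k in b]); print(z,q.mean(0),q[:,:2].round(4).tolist(),[ (np.linalg.norm(q[i]-q[i-1]),np.degrees(np.arctan2(*(q[i]-q[i-1])[[1,0]]))) for i in(1,2)])
M=R.from_euler('xyz',s['ee_rot']).as_matrix()
for n in('scene','side','wrist'):
    c=cam(n,s); print(n,'tips',[proj(c,s['eef_pos']+M@[0,d,.022]).round(0) for d in(-.022,.022)],'wingtop',proj(c,[.6733,-.0525,.152]).round(0),'ends',[proj(c,np.array([.6733,-.0525,.152])+M@[d,0,0]).round() for d in(-.02,.02)])
t=im[100:340,140:500]; cv2.imwrite('pics/w1.png',cv2.resize(t,(720,480)))
```

```text
[[  23   17   18   65 1131]]
((281.5, 219.0), (64.0, 17.0), 90.0)
0.14 [ 0.67297728 -0.05238433  0.14      ] [[0.6949, -0.0443], [0.6962, -0.0555], [0.6511, -0.0608], [0.6498, -0.049]] [(np.float64(0.011280265093874177), np.float64(-83.73187990439601)), (np.float64(0.045416177878236576), np.float64(-173.28679724963618))]
0.152 [ 0.67658768 -0.05190694  0.152     ] [[0.6974, -0.0442], [0.6985, -0.0548], [0.6558, -0.0599], [0.6546, -0.0487]] [(np.float64(0.010680461687762884), np.float64(-83.73187990439607)), (np.float64(0.043001272026536676), np.float64(-173.28679724963618))]
scene tips [array([222., 192.]), array([190., 192.])] wingtop [207. 200.] ends [array([208., 189.]), array([206., 211.])]
side tips [array([313., 215.]), array([320., 231.])] wingtop [316. 231.] ends [array([305., 233.]), array([326., 229.])]
wrist tips [array([244., 233.]), array([318., 233.])] wingtop [282. 225.] ends [array([282., 254.]), array([282., 195.])]
```

View pics/w1.png

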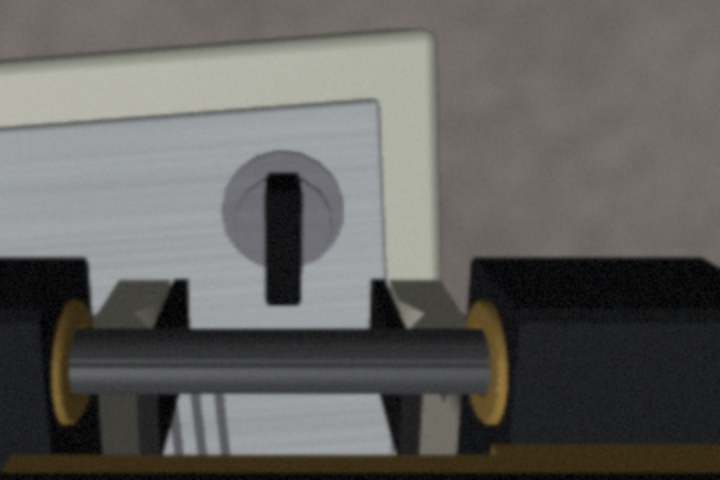

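The wing agrees with the first measurement to within about 1 mm, but the fingertips look higher than predicted. I'll overlay the predicted tips to check before going down.

Run:
```python
from h import *
s=arm.get_state(); M=R.from_euler('xyz',s['ee_rot']).as_matrix()
ts=[]
for n,(x,y,w,h) in {'scene':(150,120,100,75),'side':(270,160,100,75),'wrist':(180,180,200,150)}.items():
    im=cv2.imread(f'pics/{n}1.png'); k=400//w; t=cv2.resize(im[y:y+h,x:x+w],(400,300),interpolation=cv2.INTER_CUBIC); c=cam(n,s)
    t=cv2.convertScaleAbs(t,alpha=1.6,beta=20)
    for z,col in((.022,(0,0,255)),(.003,(0,255,0))):
      for d in(-.022,.022):
        e=[((proj(c,s['eef_pos']+M@[a,d,z])-[x,y])*k).astype(int) for a in(-.0095,.0095)]
        cv2.line(t,tuple(map(int,e[0])),tuple(map(int,e[1])),col,1)
    ts.append(t)
cv2.imwrite('pics/ov.png',np.vstack([np.hstack(ts[:2]),np.hstack([ts[2],ts[2]*0])]))
```

```text
(no output)
```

View pics/ov.png

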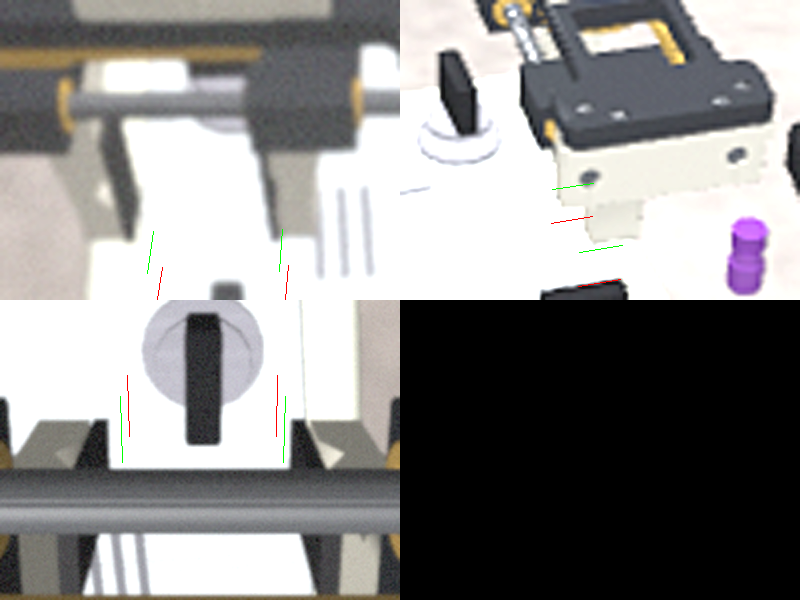

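All three views put the visible fingertips about 36 mm further back than stated, at tool z ≈ -14 mm instead of +22. The wing itself projects correctly. Going to the nominal height is safe under either reading, and closing there tests it: a width of 12 mm means the wing is gripped, 0 means the jaws are above it.

Call:
arm_command(
  motion=[
    [[0,0,7],[0,0,0],0.5],
    [[0,0,8],[0,0,0],0.5],
    [[0,0,8],[0,0,0],0.5],
    [[0,0,7],[0,0,0],0.5],
    [[0,0,6],[0,0,0],0.5],
    [[0,0,5],[0,0,0],0.5],
    [[0,0,0],[0,0,0],0.5],
    [[0,0,0],[0,0,0],0.5],
  ],
)

```text
t: 3.22
eef_pos: [0.6735, -0.0526, 0.1512]
ee_rot: [3.141, 0.001, 0.108]
force: [0.6, 0.3, -0.4]
width: 0.0438
```

```bash
python3 rel.py
python3 - <<'E'
from h import *
ts=[]
for n,(x,y,w,h) in {'scene':(150,120,120,90),'side':(250,150,120,90),'wrist':(140,120,280,210)}.items():
    s,im=snap(n,n+'2'); ts.append(cv2.convertScaleAbs(cv2.resize(im[y:y+h,x:x+w],(400,300),interpolation=cv2.INTER_CUBIC),alpha=1.4)[:,:,::-1])
cv2.imwrite('pics/m2.png',np.vstack([np.hstack(ts[:2]),np.hstack([ts[2],ts[2]*0])]))
E
```

```text
3.2167 [ 0.67352579 -0.05256622  0.15117409] [1.79990772e+02 3.93611610e-02 6.19950306e+00] [ 2.10032302e-01  4.00446924e-01 -6.87059631e-02  1.01296826e-04
 -1.10234324e+00  1.46892005e+00] [ 0.6  0.3 -0.4] 0.043769984753651944
to grasp, tool mm: [-0.2 -0.1  1.2]
```

View pics/m2.png

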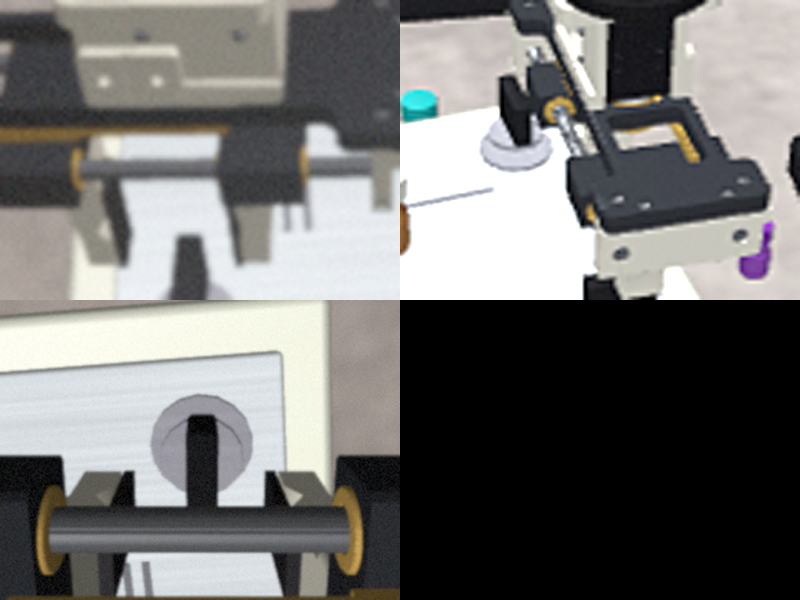

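The jaws straddle the wing in the scene view, with tips at crop row 265. They still sit above its top, and the side view shows a tip next to the wing's upper edge at crop (620,290). This favours the short-finger reading, so I'll run the closing test with a gentle force.

Call:
arm_command(
  motion=[
    [[0,0,0],[0,0,0],0.2],
    [[0,0,0],[0,0,0],0.05],
    [[0,0,0],[0,0,0],0.05],
    [[0,0,0],[0,0,0],0.05],
    [[0,0,0],[0,0,0],0.05],
    [[0,0,0],[0,0,0],0.05],
  ],
  newtons=5,
)

```text
t: 3.87
eef_pos: [0.6736, -0.0525, 0.1516]
ee_rot: [-3.142, -0.0, 0.108]
force: [0.1, -0.1, -0.3]
width: 0.0092
```

Call:
arm_command(
  motion=[
    [[0,0,0],[0,0,0],0.05],
    [[0,0,0],[0,0,0],0.05],
    [[0,0,0],[0,0,0],0.05],
    [[0,0,0],[0,0,0],0.05],
  ],
)

```text
t: 4.2
eef_pos: [0.6736, -0.0525, 0.1516]
ee_rot: [-3.142, -0.0, 0.108]
force: [0.6, 0.3, -0.4]
width: 0.0041
```

The jaws shut to 4 mm, so they weren't around the 12 mm wing and the fingertips really are shorter than stated. I'll find their true position by lowering the closed tips gently onto the wing's top (z ≈ 0.152) and watching the force.

Call:
arm_command(
  motion=[
    [[0,0,3],[0,0,0],0.05],
    [[0,0,3],[0,0,0],0.05],
    [[0,0,2],[0,0,0],0.05],
    [[0,0,0],[0,0,0],0.05],
  ],
)

```text
t: 4.53
eef_pos: [0.6732, -0.0525, 0.1427]
ee_rot: [-3.142, 0.001, 0.108]
force: [-0.8, 0.0, -1.1]
width: 0.0045
```

Call:
arm_command(
  motion=[
    [[0,0,2],[0,0,0],0.05],
    [[0,0,1],[0,0,0],0.05],
    [[0,0,0],[0,0,0],0.05],
  ],
)

```text
t: 4.78
eef_pos: [0.6735, -0.0525, 0.1402]
ee_rot: [-3.142, 0.0, 0.108]
force: [-0.3, 1.3, -0.2]
width: 0.0042
```

Call:
arm_command(
  motion=[
    [[0,0,1],[0,0,0],0.05],
    [[0,0,1],[0,0,0],0.05],
    [[0,0,0],[0,0,0],0.05],
  ],
)

```text
t: 5.03
eef_pos: [0.6737, -0.0525, 0.1385]
ee_rot: [3.142, -0.0, 0.108]
force: [0.7, -0.1, -0.0]
width: 0.0044
```

Call:
arm_command(
  motion=[
    [[0,0,1],[0,0,0],0.05],
    [[0,0,1],[0,0,0],0.05],
    [[0,0,0],[0,0,0],0.05],
  ],
)

```text
t: 5.28
eef_pos: [0.6738, -0.0525, 0.1368]
ee_rot: [3.141, -0.0, 0.108]
force: [-1.4, -0.8, 2.8]
width: 0.0042
```

Contact came at TCP z ≈ 0.137, so the tips are about 15 mm behind the reported TCP, which matches the pictures. To put the tips about 6 mm above the disc I need TCP z ≈ 0.113. I'll lift, open and go down.

Call:
arm_command(
  motion=[
    [[0,0,-5],[0,0,0],0.05],
    [[0,0,-4],[0,0,0],0.5],
    [[0,0,0],[0,0,0],0.5],
    [[0,0,0],[0,0,0],0.5],
    [[0,0,0],[0,0,0],0.5],
    [[0,0,0],[0,0,0],0.5],
    [[0,0,0],[0,0,0],0.5],
  ],
  newtons=35,
)

```text
t: 5.87
eef_pos: [0.6735, -0.0525, 0.1453]
ee_rot: [-3.142, 0.0, 0.108]
force: [-0.3, 0.1, -0.1]
width: 0.0389
```

Call:
arm_command(
  motion=[
    [[0,0,4],[0,0,0],0.5],
    [[0,0,6],[0,0,0],0.5],
    [[0,0,6],[0,0,0],0.5],
    [[0,0,6],[0,0,0],0.5],
    [[0,0,6],[0,0,0],0.5],
    [[0,0,4],[0,0,0],0.5],
    [[0,0,0],[0,0,0],0.5],
    [[0,0,0],[0,0,0],0.5],
  ],
)

```text
t: 6.53
eef_pos: [0.6735, -0.0525, 0.1131]
ee_rot: [3.141, 0.001, 0.108]
force: [0.6, 1.4, 0.5]
width: 0.0439
```

```bash
python3 rel.py
python3 - <<'E'
from h import *
ts=[]
for n,(x,y,w,h) in {'scene':(150,120,160,120),'side':(220,150,160,120),'wrist':(140,120,280,210)}.items():
    s,im=snap(n,n+'3'); ts.append(cv2.convertScaleAbs(cv2.resize(im[y:y+h,x:x+w],(400,300),interpolation=cv2.INTER_CUBIC),alpha=1.3)[:,:,::-1])
cv2.imwrite('pics/m3.png',np.vstack([np.hstack(ts[:2]),np.hstack([ts[2],ts[2]*0])]))
E
```

```text
6.5333 [ 0.67348995 -0.05253741  0.1131365 ] [1.79990685e+02 4.20487494e-02 6.20498626e+00] [ 2.10085396e-01  4.31235252e-01 -1.13321555e-01  1.01847972e-04
 -1.02698613e+00  1.46895570e+00] [0.6 1.4 0.5] 0.04394853833696955
to grasp, tool mm: [ -0.2  -0.1 -36.9]
```

View pics/m3.png

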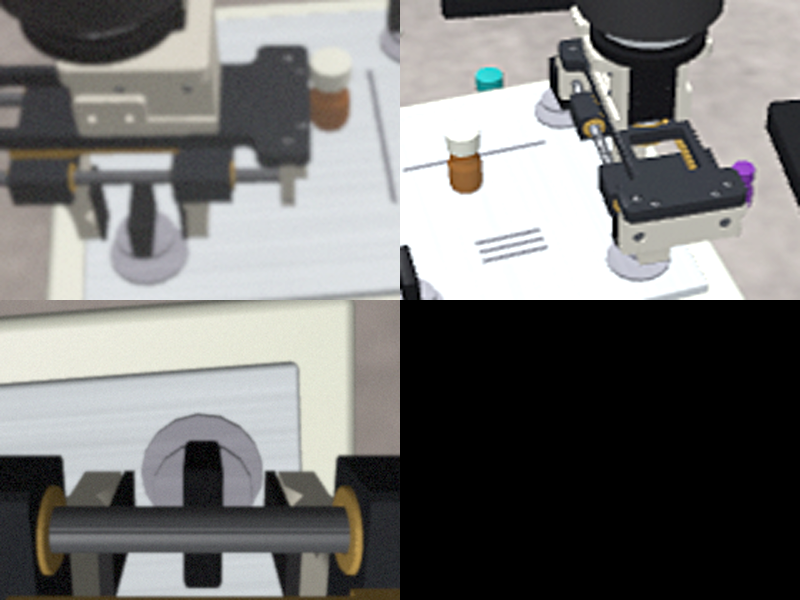

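The jaws now straddle the wing: scene tips are at crop (95,235) and (195,235) and the wing is at (143,220). The vial is standing clear. Gripping at 35 N.

Call:
arm_command(
  motion=[
    [[0,0,0],[0,0,0],0],
    [[0,0,0],[0,0,0],0],
    [[0,0,0],[0,0,0],0],
    [[0,0,0],[0,0,0],0],
    [[0,0,0],[0,0,0],0],
    [[0,0,0],[0,0,0],0],
    [[0,0,0],[0,0,0],0],
    [[0,0,0],[0,0,0],0],
  ],
  newtons=35,
)

```text
t: 7.35
eef_pos: [0.6737, -0.0533, 0.1137]
ee_rot: [3.141, 0.0, 0.108]
force: [0.4, -5.5, 0.4]
width: 0.0114
```

The wing is held (11.4 mm), with a small side force. I'll shift 1 mm to relax it and press down 11 mm.

Call:
arm_command(
  motion=[
    [[0,1,0],[0,0,0],0],
    [[0,0,2],[0,0,0],0],
    [[0,0,2],[0,0,0],0],
    [[0,0,2],[0,0,0],0],
    [[0,0,2],[0,0,0],0],
    [[0,0,2],[0,0,0],0],
    [[0,0,1],[0,0,0],0],
    [[0,0,0],[0,0,0],0],
    [[0,0,0],[0,0,0],0],
  ],
)

```text
t: 8.1
eef_pos: [0.6738, -0.0534, 0.103]
ee_rot: [3.141, -0.0, 0.109]
force: [-3.4, -0.3, 7.0]
width: 0.012
```

It went down 10.7 mm at 7 N, which is the spring's expected value there, so nothing slipped. Now turning clockwise (+z of the tool), held down.

Call:
arm_command(
  motion=[
    [[0,0,0.5],[0,0,4],0],
    [[0,0,0],[0,0,5],0],
    [[0,0,0],[0,0,5],0],
    [[0,0,0],[0,0,5],0],
    [[0,0,0],[0,0,5],0],
    [[0,0,0],[0,0,5],0],
    [[0,0,0],[0,0,5],0],
    [[0,0,0],[0,0,5],0],
    [[0,0,0],[0,0,0],0],
  ],
)

```text
t: 8.85
eef_pos: [0.6738, -0.0537, 0.1025]
ee_rot: [3.141, -0.0, -0.578]
force: [-1.4, -1.5, 7.1]
width: 0.0121
```

Turning freely with no side load, and still pressed. Continuing with the remaining 47°.

Call:
arm_command(
  motion=[
    [[0,0,0],[0,0,5],0],
    [[0,0,0],[0,0,5],0],
    [[0,0,0],[0,0,5],0],
    [[0,0,0],[0,0,5],0],
    [[0,0,0],[0,0,5],0],
    [[0,0,0],[0,0,5],0],
    [[0,0,0],[0,0,5],0],
    [[0,0,0],[0,0,5],0],
    [[0,0,0],[0,0,5],0],
    [[0,0,0],[0,0,2],0],
    [[0,0,0],[0,0,0],0],
    [[0,0,0],[0,0,0],0],
  ],
)

```text
t: 9.85
eef_pos: [0.6735, -0.0539, 0.1025]
ee_rot: [3.141, -0.001, -1.393]
force: [-2.8, -2.5, 6.5]
width: 0.012
```

```bash
python3 rel.py; python3 -c "
from h import *
print(arm.get_state()['moment'])"
```

```text
9.85 [ 0.67349149 -0.05386807  0.10253909] [ 1.79980946e+02 -3.25095742e-02 -7.98100562e+01] [ 2.08359718e-01  4.40442518e-01 -1.25306440e-01  6.59647430e-04
 -1.00539718e+00 -3.08652474e-02] [-2.8 -2.5  6.5] 0.011955444274670251
to grasp, tool mm: [ -1.4  -0.  -47.5]
[-0.96661873  1.17824403 -0.02149591]
```

The tool has turned the full 86° with almost no torque, and yaw now matches the module axis. I'll ease up 5 mm so the cam seats, then open.

Call:
arm_command(
  motion=[
    [[0,0,-1.5],[0,0,0],0],
    [[0,0,-1.5],[0,0,0],0],
    [[0,0,-1.5],[0,0,0],0],
    [[0,0,-0.5],[0,0,0],0],
    [[0,0,0],[0,0,0],0],
    [[0,0,0],[0,0,0],0.3],
    [[0,0,0],[0,0,0],0.5],
    [[0,0,0],[0,0,0],0.5],
    [[0,0,0],[0,0,0],0.5],
    [[0,0,0],[0,0,0],0.5],
    [[0,0,0],[0,0,0],0.5],
    [[0,0,0],[0,0,0],0.5],
  ],
)

```text
t: 10.85
eef_pos: [0.6737, -0.0534, 0.1069]
ee_rot: [3.141, 0.0, -1.393]
force: [-0.3, 0.2, 0.0]
width: 0.043
```

Opened with no force left on the tool. Lifting straight up to clear, then looking.

Call:
arm_command(
  motion=[
    [[0,0,-5],[0,0,0],0.5],
    [[0,0,-12],[0,0,0],0.5],
    [[0,0,-18],[0,0,0],0.5],
    [[0,0,-20],[0,0,0],0.5],
    [[0,0,-20],[0,0,0],0.5],
    [[0,0,-18],[0,0,0],0.5],
    [[0,0,-10],[0,0,0],0.5],
    [[0,0,-4],[0,0,0],0.5],
    [[0,0,0],[0,0,0],0.5],
    [[0,0,0],[0,0,0],0.5],
  ],
)

```text
t: 11.68
eef_pos: [0.6733, -0.0534, 0.2134]
ee_rot: [3.141, 0.0, -1.393]
force: [0.4, 0.3, -0.9]
width: 0.0436
```

```bash
python3 rel.py
python3 - <<'E'
from h import *
ts=[]
for n,(x,y,w,h) in {'scene':(160,100,220,165),'side':(160,150,200,150),'wrist':(0,0,560,420)}.items():
    s,im=snap(n,n+'4'); ts.append(cv2.convertScaleAbs(cv2.resize(im[y:y+h,x:x+w],(400,300),interpolation=cv2.INTER_CUBIC),alpha=1.2)[:,:,::-1])
    if n!='wrist':
        for f in (f'{n}0',f'{n}4'):   # vial amber blob before/after
            hs=cv2.cvtColor(cv2.imread(f'pics/{f}.png')[y:y+h,x:x+w],cv2.COLOR_BGR2HSV)
            m=cv2.inRange(hs,(3,110,50),(18,255,220)); k,l,st,ce=cv2.connectedComponentsWithStats(m); i=1+np.argmax(st[1:,4]); print(f,st[i],ce[i]+[x,y],onplane(cam(n),*(ce[i]+[x,y]),.12))
cv2.imwrite('pics/m4.png',np.vstack([np.hstack(ts[:2]),np.hstack([ts[2],ts[2]*0])]))
E
```

```text
11.6833 [ 0.67332983 -0.05339985  0.21344753] [ 1.79959990e+02  2.39395514e-02 -7.98091741e+01] [ 2.08515777e-01  3.59359087e-01  1.52513137e-02 -4.66254494e-04
 -1.22737376e+00 -3.04950219e-02] [ 0.4  0.3 -0.9] 0.043591634645629415
to grasp, tool mm: [-0.9 -0.2 63.4]
scene0 [115  57  14  13  81] [282.98765432 161.18518519] [0.55677596 0.04809392 0.12      ]
scene4 [123  57   6   7  28] [285.85714286 160.07142857] [0.55381289 0.05264161 0.12      ]
side0 [ 79  61  14  16 171] [245.63157895 218.81871345] [0.55158987 0.03591658 0.12      ]
side4 [ 79  61  14  16 172] [245.66860465 218.8372093 ] [0.55165831 0.03585111 0.12      ]
```

View pics/m4.png

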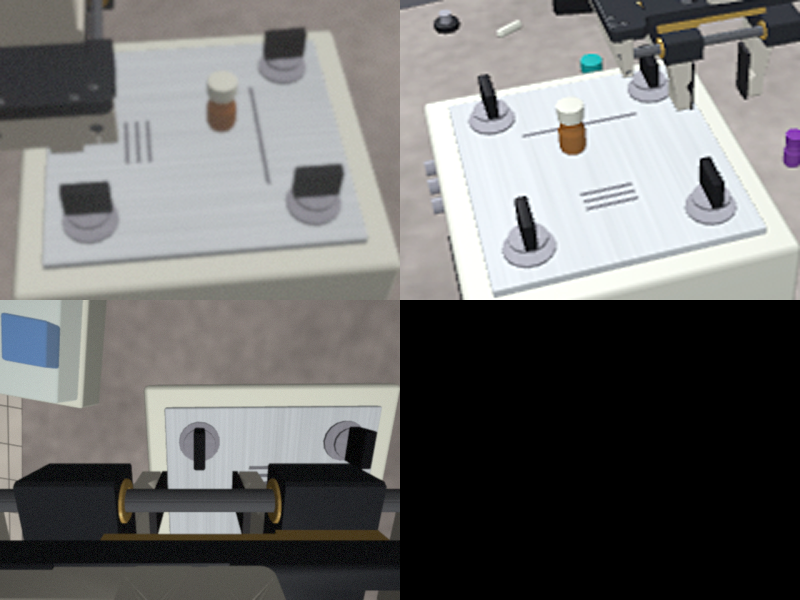

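All four wings are now parallel. The worked stud, at crop scene (88,210) and side (710,190), sits as low as the others. The vial hasn't moved in the side view (245.6,218.8 → 245.7,218.8), and the gripper is clear. Handing in.

```bash
python3 -c "
from station import arm
arm.job_done(); print(arm.get_state()['t'])"
```

```text
the job is handed in; nothing more can be done
the job is handed in; nothing more can be done
```

The undone stud, the one at the far right corner as seen from the robot, is now locked. I gripped its wing, pressed it 10.7 mm, turned it about 86° clockwise, eased up 5 mm and let go. I handed the job in after about 12 of the 32 s.

- **Stud:** in the last pictures all four wings are parallel and this stud sits as low as the others. I judged its height by eye and did not measure it.
- **Vial:** it stands upright and had not moved in the side view (under 0.1 px). The scene-view amber reading shifted about 3 px. That mask caught far fewer pixels the second time (28 against 81), so I put it down to shading.
- **Gripper:** it ended well clear above the panel, with no force on the tool beyond sensor noise.
- **Disagreement with the description:** the fingertips are about 15 mm behind the reported TCP, not 22 mm ahead of it. All three cameras showed this. Closing at the stated height missed the wing, and a light touch on the wing's top (about 3 N) confirmed it, so I used the measured value.
- **Picture budget:** I viewed 9 pictures, several of them montages of crops.

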